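# Draw a dropped ring from behind a guard with a hooked rod

### The job

A steel ring has dropped behind the barred guard: pick up the hooked rod, reach in through the window, drop its bent tip into the ring's bore and draw the ring out gently until you feel it come up against the stop bar, then keep it pulled snug (5 to 10 N) for a moment. Leave the ring there and lay the rod flat on the bench, clear of guard and ring. Move the ring only with the rod, never with the fingers, force nothing against the guard or its stop bar, and leave the things beside it alone.

Things in the scene. Friction and masses are not known exactly. Their poses are not given: they have to be found in the camera images.
- hook_rod: Hooked rod, 0.13 kg: wooden handle block 64 long (x) x 24 wide (y) x 42 mm high, brass ferrule, then a dark steel rod, 8 mm thick, at 30 mm height along +x, bent straight down at its end. Origin: centre of the handle's underside, z up. It lies on handle and tip; grip from above across the 24 mm, at 30 mm height. It balances about 35 mm ahead of the origin.
- hook_tip (a point): Lower end of the rod's bent tip (8 mm thick, about 30 mm long to the rod's axis), level with the handle's underside, 215 mm from the handle's centre along the rod's x.
- steel_ring: Loose plain steel ring lying flat on the bench behind the guard, 54 mm outside, bore 32 mm, 18 mm high, about 0.22 kg (mass and friction vary). Origin: centre of its underside. Dragging it takes up to about 4 N.
- guard: Grey sheet-metal guard fixed to the bench. Origin: on the bench at the middle of its front sheet; +x into the guard, y across, z up. Inside x 4 to 113, y -108 to 108 mm; the bench is its floor. Top 92 mm; its roof is bars 24 mm apart that no finger passes. The guard includes the bay in front and its stop bar. Nothing is to press on it with over 13 N.
- window_top (a point): Middle of the underside of the lintel over the guard's window, 80 mm above the bench; the window is open from the bench up to it and from y = -90 to +90 mm.
- bay (a point): Point on the bench in the pick-up bay, 50 mm in front of the guard's origin. The bay is plain bench, open above, between rails 12 mm high at y = +-110 mm (flanges to +-130 mm). Across it lies a dark stop bar, 12 mm thick, top 12.5 mm (end knobs 24 mm) high, firmly clamped with its face anywhere from 60 to 90 mm before the guard's origin: not measured, feel for it; snug is 5 to 10 N over the drag.
- capacitor: Bystander: black upright capacitor, 30 mm across, 42 mm high, origin centre of its underside, beside the guard.
- heatsink_small: Bystander: dark finned heat sink 44 x 36 x 22 mm, origin centre of its underside, beside the guard.
- transformer: Bystander: small mains transformer 53 x 50 x 40 mm, origin centre of its underside, beside the bay.
There are look-alikes about, which are no part of the job. Several things look just like the steel_ring: the one meant starts farthest from the robot's base.

How it is judged:
By the outcome, as a careful person would: the job done as asked, in the order asked, and still so for the second after the job is handed in, with the robot touching nothing.
It also fails if it takes over 70 s, if anything falls off the work surface, if the arm or the gripper's body presses on something with over 40 N, if the wrist force passes 120 N, or if a joint passes its speed limit or range.

### The arm

A 6-joint arm with a two-finger parallel gripper is mounted at the origin on a cart in front of the work surface, level with it; the furniture and walls round the work are solid. World frame = base frame: x ahead of the robot, y to its left, z up, the work surface at z = 0. Lengths are in m, angles in rad, forces in N, time in s.
With the tool pointing down it reaches from about 0.3 to 0.95 m from the base axis. Payload 3.1 kg.
Tool frame: the origin (TCP) lies on the centre line of the jaws, within the pads' length; the fingertips stand 25 mm ahead of it and the grasp point (between the pads) lies 6 mm ahead of it; z points along the fingers, y is the line along which they close (so a half turn about z gives the same grasp; the last joint's range is limited). The gripper opens to 85 mm and grips with 20 to 120 N. Pads are 22 mm wide; open, the fingers measure 114 mm over their backs; the gripper's body (76 mm by 85 mm) begins 54 mm behind the grasp point. The pads swing forward as they close: fully open they stand 13 mm farther back than shut.
Start: joints at [-1.23, 0.308, 1.634, -0, 1.2, -0.07], TCP at [0.25, -0.573, 0.256] pointing down, gripper open.
Joint ranges: [-3.06, 3.06], [-0.79, 1.96], [0.05, 2.63], [-1.19, 4.34], [0.05, 2.64], [-2.94, 2.94]. Speed limits (rad/s): [2.79, 2.79, 3.14, 3.14, 3.14, 3.14].

### API

Orientations are given as a unit quaternion [x, y, z, w].
In Python, from bench import manip gives the robot as it stands.
- The arm moves only by the tool arm_command, never from a script. Its argument "targets" is a list of rows, each a list of 6 numbers: the shift along the tool's x, y, z in mm, then the turn, a rotation vector about the tool's x, y, z in rad. In form: [[dx, dy, dz, rx, ry, rz], ...]. A call has 1 to 12 rows; each row is the pose to reach, as a shift and turn from the pose commanded when the call began, along the tool's axes at that moment; what a row does not reach only later rows make up. A row lasts 1/10 s, in which the tool goes at most 50 mm and 8.59 degrees, less where a joint would pass 70% of its speed; a pose out of reach is approached as far as the arm can. A call with a gripper value outside its range is refused whole. "hand" is the closure in counts, from 0 (fully open) to 255 (shut), set as the call begins (left out, the last holds). The fingers move at their own pace and stop on an object; "force" is the grip in N (left out, the last holds). Time passes only in rows, so rows that repeat a pose let the fingers close. It gives the time, the measured TCP pose, the force, the opening and the grip force at its end, in the units of the state.
- manip.observe(): the state, without advancing time (a new reading comes with each control period).
- manip.read_camera(name): name is "side" or "top"; returns a dict with "frame" (400x640x3 uint8, red, green, blue), "z_map" (400x640 float32, m along the optical axis (not along the pixel's ray), 0 where there is no reading), "fx", "fy", "cx", "cy" (pixels), "D" ([k1, k2, p1, p2, k3] as OpenCV has them; the pictures are not rectified), "extrinsics" (4x4, takes a point from camera to world coordinates). Camera axes: x right, y up, looking along -z (the intrinsics and any distortion apply to the point x, -y, -z); pixel columns grow to the right and rows downward; lengths in m; the calibration is good to about 2 mm. A picture is of the moment at which its call begins.
- manip.job_done(): hands the job in; it is judged then, once.
The state is a dict: "t": time; "joint_pos": joint angles; "qd": joint speeds; "joint_torque": joint torques, N m; "ee_pos": TCP position; "tcp_rot": TCP orientation; "wrist_force": force on the tool from outside, world axes, zero at the start; "wrist_torque": the same for the moment, N m; "gripper_width": opening from 0.0 (shut) to 1.0 (fully open); "grip_force": force on a finger pad.
Only numpy, scipy, OpenCV 4.12 (cv2) and the standard library are available. Lean on these libraries where they do the work, as an engineer would, in place of code of your own. Each camera call takes 0.05 s, during which the arm holds its last target. There are 200 camera calls.

## Working session

There is one attempt and no reset: what is moved stays moved. The work goes in short steps, Python scripts to look and compute and a tool call to move; the robot and the scene stay as the last step left them, time stands still between calls to the robot, and variables do not carry over. Pictures are saved under pics/ and viewed, at most 10 in all, crops included, and the job is handed in when it is done.

Besides the shell and the picture viewer there is one more tool, called after "Emit:" as name(argument=value, ...) on one line, values as JSON. arm_command: Moves the arm, as the interface text tells. Its arguments: {"type":"object","properties":{"targets":{"type":"array"},"hand":{"type":"number"},"force":{"type":"number"}},"required":["targets"]}

```bash
mkdir -p pics; cat > h.py <<'E'
import numpy as np, cv2
from bench import manip
def cam(n):
    c=manip.read_camera(n); c['K']=np.array([[c['fx'],0,c['cx']],[0,c['fy'],c['cy']],[0,0,1.]]); return c
def ray(c,uv):
    p=cv2.undistortPoints(np.array(uv,float).reshape(-1,1,2),c['K'],np.array(c['D'],float)).reshape(-1,2)
    d=np.c_[p[:,0],-p[:,1],-np.ones(len(p))]; E=np.array(c['extrinsics'])
    return E[:3,3],d@E[:3,:3].T
def onz(c,uv,z):
    o,d=ray(c,uv); return o+d*((z-o[2])/d[:,2])[:,None]
def cloud(c):
    v,u=np.mgrid[0:400,0:640]; o,d=ray(c,np.c_[u.ravel(),v.ravel()])
    return (o+d*c['z_map'].reshape(-1,1)).reshape(400,640,3)
def save(c,n,box=None,s=1):
    f=c['frame'][:,:,::-1]
    if box: f=f[box[1]:box[3],box[0]:box[2]]
    cv2.imwrite('pics/'+n,cv2.resize(f,None,fx=s,fy=s,interpolation=cv2.INTER_CUBIC))
def show():
    s=manip.observe(); print({k:np.round(s[k],4).tolist() for k in s})
E
python3 - <<'E'
from h import *
for n in('top','side'):
    c=cam(n); save(c,n+'0.png'); np.savez(n+'0.npz',**{k:c[k] for k in('frame','z_map','K','D','extrinsics')}); print(n,np.round(c['extrinsics'],3).tolist(),c['fx'],c['D'])
show()
E
```

```text
top [[0.018, 0.978, -0.209, 0.398], [-1.0, 0.018, -0.004, -0.037], [-0.001, 0.209, 0.978, 1.116], [0.0, 0.0, 0.0, 1.0]] 458.3887660606267 [-0.01127788  0.          0.          0.          0.        ]
side [[-0.6, 0.688, -0.408, 0.253], [-0.8, -0.521, 0.297, 0.222], [-0.008, 0.505, 0.863, 0.851], [0.0, 0.0, 0.0, 1.0]] 470.62944773494553 [-0.06396601  0.          0.          0.          0.        ]
{'t': 0.1, 'joint_pos': [-1.2297, 0.3089, 1.6351, 0.0, 1.1997, -0.0697], 'qd': [-0.0014, -0.0034, -0.0041, 0.0014, -0.0007, -0.0007], 'joint_torque': [0.0011, -41.6407, -27.7646, -0.0, 0.004, 0.0], 'ee_pos': [0.2493, -0.5723, 0.2551], 'tcp_rot': [0.979, 0.204, -0.0001, -0.0011], 'wrist_force': [0.0806, 1.1977, 0.7176], 'wrist_torque': [-0.0299, 0.0346, -0.0185], 'grip_force': 0.0, 'gripper_width': 1.0002}
```

View pics/top0.png

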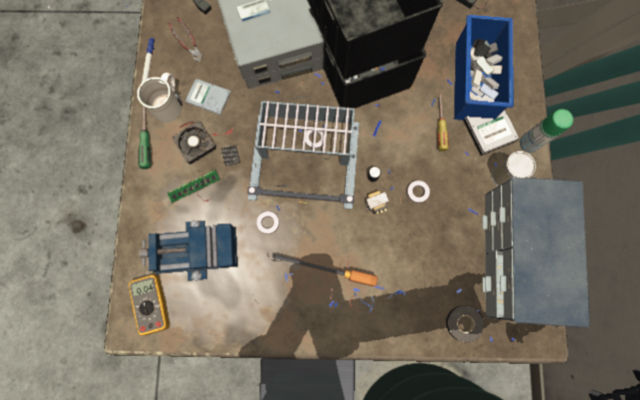

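View pics/side0.png

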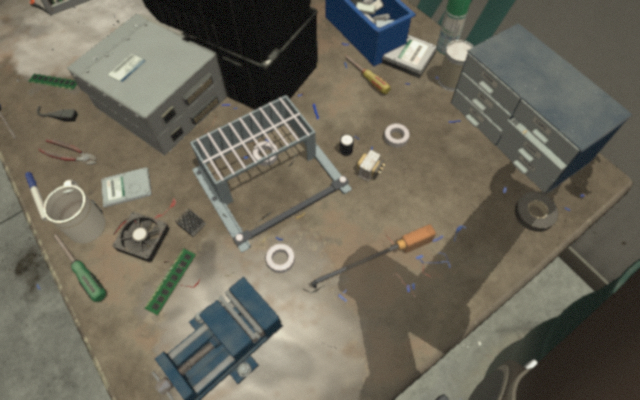

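The top view shows the guard bars at about (258–355, 100–155) with the ring under them near (315,138). The stop bar lies across (255–350, 193). The rod runs from its handle at (360,277) to its tip at (271,257). Decoy rings are at (267,222) and (418,191).

```bash
cat > m.py <<'E'
from h import *
import sys
def load(n): return dict(np.load(n+'0.npz'))
c=load('top'); P=cloud(c); hsv=cv2.cvtColor(c['frame'],cv2.COLOR_RGB2HSV)
np.set_printoptions(precision=4,suppress=True)
# does z_map (m along axis) give bench z=0?
print('bench',P[250,250],P[170,300])
# handle
for n in('top','side'):
    c=load(n);P=cloud(c);hsv=cv2.cvtColor(c['frame'],cv2.COLOR_RGB2HSV)
    m=((hsv[...,0]>5)&(hsv[...,0]<18)&(hsv[...,1]>150)&(hsv[...,2]>130)).astype(np.uint8)
    k,l,st,ce=cv2.connectedComponentsWithStats(m)
    for i in range(1,k):
        if st[i,4]>80:
            q=P[l==i]; q=q[(q[:,2]>.03)&(q[:,2]<.06)]
            if len(q)>10: print(n,'handle?',st[i],ce[i],cv2.minAreaRect(q[:,:2].astype(np.float32)*1000),np.median(q[:,2]))
    # dark rod: points height 15..45mm in region
    for nm,(x0,x1,y0,y1,z0,z1) in dict(rod=(.2,.5,-.2,.2,.02,.045),).items():
        s=(P[...,0]>x0)&(P[...,0]<x1)&(P[...,1]>y0)&(P[...,1]<y1)&(P[...,2]>z0)&(P[...,2]<z1)
        q=P[s]; print(n,nm,len(q),q.min(0) if len(q) else '',q.max(0) if len(q) else '')
    # rings: bright
    m=((hsv[...,1]<60)&(hsv[...,2]>150)).astype(np.uint8)
    k,l,st,ce=cv2.connectedComponentsWithStats(m)
    for i in range(1,k):
        if st[i,4]>60:
            q=P[l==i]; print(n,'bright',st[i],ce[i],np.median(q,0))
E
python3 m.py
python3 - <<'E'
from h import *
c=dict(np.load('top0.npz'));f=c['frame'][:,:,::-1]
a=cv2.resize(f[90:215,240:440],None,fx=4,fy=4,interpolation=cv2.INTER_CUBIC)
cv2.imwrite('pics/t1.png',a)
E
```

```text
bench [0.5017 0.1299 0.0047] [ 0.7062  0.0145 -0.002 ]
top handle? [345 270  32  16 286] [361.6888 277.4371] ((441.0662536621094, -133.34951782226562), (74.26575469970703, 22.767656326293945), 76.94155883789062) 0.04208885982343569
top rod 619 [ 0.4231 -0.1726  0.0211] [0.4995 0.1906 0.045 ]
top bright [ 219    0  103   65 4757] [267.9382  27.1162] [1.0139 0.095  0.1443]
top bright [471  48  31  27 361] [487.374   62.8781] [ 0.9652 -0.4448  0.0819]
top bright [137  52  34  57 650] [153.8169  85.0569] [0.8973 0.3875 0.0176]
top bright [470  69  28  33 488] [481.2357  88.707 ] [ 0.9027 -0.4324  0.0631]
top bright [485  77  13  11  64] [491.5938  81.8594] [ 0.9212 -0.4577  0.0703]
top bright [186  79  44  35 920] [207.2022  95.4707] [0.8995 0.26   0.0094]
top bright [ 255  101  105  101 2287] [316.2593 137.648 ] [ 0.7823 -0.0317  0.0709]
top bright [ 467  111   52   41 1199] [493.0142 130.8982] [ 0.8098 -0.4674  0.0267]
top bright [188 136  11  11  96] [192.7917 140.6042] [0.7706 0.2835 0.0245]
top bright [ 92 144  10  11  70] [ 95.7143 149.4143] [ 1.0095  0.9612 -0.8208]
top bright [24
[... 2696 characters left out ...]
 134  12  11  98] [346.5204 139.3265] [ 0.6934 -0.1686  0.0417]
side bright [316 146  30  36 290] [329.0172 165.4   ] [ 0.6824 -0.1135  0.0044]
side bright [360 150  20  21 245] [369.8204 160.049 ] [ 0.6241 -0.175   0.0403]
side bright [ 102  168   48   37 1188] [125.2357 185.8502] [0.8984 0.2585 0.0098]
side bright [197 175  16  24 108] [204.5833 185.8056] [0.8005 0.1244 0.0037]
side bright [ 31 179  55  45 707] [ 56.9321 200.7228] [0.9005 0.3828 0.0875]
side bright [213 201  30  40 362] [228.0801 220.547 ] [0.6982 0.1273 0.0047]
side bright [132 228  15  12 136] [139.0735 233.5515] [0.7704 0.2834 0.0246]
side bright [  158   241   207   159 15666] [274.6088 325.0611] [0.4504 0.154  0.0005]
```

View pics/t1.png

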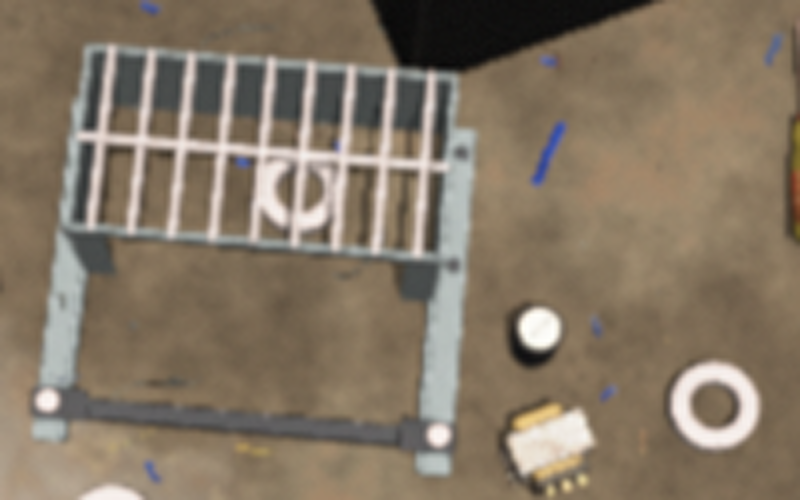

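The crop shows the ring at about (297,190), which is full-frame (314,137), close behind the window. The stop bar is at the front, near crop rows 405–430. Next I'll measure the guard frame, ring, stop bar and rod.

```bash
cat > m2.py <<'E'
from h import *
np.set_printoptions(precision=4,suppress=True)
for n in('top','side'):
    c=dict(np.load(n+'0.npz'));P=cloud(c);X,Y,Z=P[...,0],P[...,1],P[...,2]
    g=(Z>.086)&(Z<.098)&(X>.68)&(X<.9)&(Y>-.18)&(Y<.16)
    r=cv2.minAreaRect(P[g][:,:2].astype(np.float32)*1000); print(n,'roof',r,np.median(Z[g])); print(cv2.boxPoints(r))
    s=(Z>.0125)&(Z<.024)&(X>.72)&(X<.88)&(Y>-.1)&(Y<.1)
    q=P[s]
    # circle fit of ring candidate around median
    m=np.median(q,0); q=q[np.hypot(*(q[:,:2]-m[:2]).T)<.05]
    print(n,'ring',len(q),m,np.percentile(q,[2,98],axis=0))
    A=np.c_[2*q[:,:2],np.ones(len(q))];
    (cc,_,__)=cv2.fitEllipse(q[:,:2].astype(np.float32)*1000) if 0 else (cv2.minEnclosingCircle(q[:,:2].astype(np.float32)*1000)+(0,)); print(cc,_)
    # stop bar
    s=(Z>.0085)&(Z<.018)&(X>.57)&(X<.68)&(Y>-.12)&(Y<.12)&(c['frame'].max(2)<110)
    q=P[s]; r=cv2.minAreaRect(q[:,:2].astype(np.float32)*1000); print(n,'bar',len(q),np.median(q,0),r); print(cv2.boxPoints(r))
    kn=(Z>.019)&(Z<.03)&(X>.56)&(X<.7)&(abs(Y)<.15)
    q=P[kn];print('knobs',len(q),np.median(q[q[:,1]>0],0),np.median(q[q[:,1]<0],0))
    # rod
    s=(Z>.022)&(Z<.040)&(X>.41)&(X<.52)&(Y>-.10)&(Y<.1)
    q=P[s]; l=cv2.fitLine(q[:,:2].astype(np.float32),cv2.DIST_HUBER,0,.01,.01).ravel(); print(n,'rod',len(q),l,q.min(0),q.max(0),np.median(q[:,2]))
    s=(Z>.036)&(Z<.048)&(X>.38)&(X<.5)&(Y>-.2)&(Y<-.08)
    q=P[s]; r=cv2.minAreaRect(q[:,:2].astype(np.float32)*1000); print(n,'handle',len(q),r); print(cv2.boxPoints(r))
E
python3 m2.py
```

```text
top roof ((815.24951171875, -31.230682373046875), (285.4983825683594, 181.24891662597656), 86.25585174560547) 0.09139829421714984
[[ 715.4968 -167.7573]
 [ 896.3588 -179.5931]
 [ 915.0023  105.2959]
 [ 734.1402  117.1317]]
top ring 220 [ 0.8019 -0.0154  0.0183] [[ 0.7634 -0.0421  0.0131]
 [ 0.8419  0.0061  0.0229]]
(806.1542358398438, -14.180329322814941) 45.71428680419922
top bar 401 [0.6388 0.0074 0.013 ] ((639.4222412109375, 0.1529083251953125), (237.78289794921875, 19.96265411376953), 85.7746353149414)
[[ 620.7081 -117.68  ]
 [ 640.6166 -119.1508]
 [ 658.1364  117.9858]
 [ 638.2279  119.4566]]
knobs 146 [0.5879 0.1089 0.0206] [ 0.6306 -0.1057  0.0234]
top rod 265 [ 0.2257  0.9742  0.4684 -0.0145] [ 0.4405 -0.0989  0.0238] [0.4914 0.0738 0.0392] 0.03359899896993235
top handle 322 ((443.2667541503906, -126.62787628173828), (91.42263793945312, 24.017379760742188), 76.94155883789062)
[[ 421.2404 -168.4438]
 [ 444.6367 -173.8704]
 [ 465.2932  -84.812 ]
 [ 441.8969  -79.3854]]
side roof ((814.246337890625, -30.75054931640625), (285.33135986328125, 182.35191345214844), 86.277587890625) 
[... 185 characters left out ...]
8421  0.0101  0.0237]]
(806.2550048828125, -12.986075401306152) 47.46676254272461
side bar 696 [0.6376 0.0055 0.0128] ((633.6705322265625, 0.7697219848632812), (54.795509338378906, 237.0565643310547), 2.1437742710113525)
[[ 601.8581  118.1902]
 [ 610.7258 -118.7005]
 [ 665.483  -116.6507]
 [ 656.6153  120.2399]]
knobs 185 [0.5869 0.1101 0.0201] [ 0.6282 -0.1082  0.0228]
side rod 435 [ 0.2235  0.9747  0.4681 -0.0134] [ 0.441  -0.1     0.0238] [0.4912 0.0742 0.04  ] 0.03402099834972283
side handle 457 ((442.00933837890625, -130.47695922851562), (82.93074035644531, 24.829402923583984), 74.2951431274414)
[[ 418.8342 -167.0339]
 [ 442.7366 -173.7548]
 [ 465.1845  -93.92  ]
 [ 441.282   -87.1991]]
```

```bash
cat > m3.py <<'E'
from h import *
from scipy.optimize import least_squares
np.set_printoptions(precision=4,suppress=True)
for n in('top','side'):
    c=dict(np.load(n+'0.npz'));P=cloud(c);X,Y,Z=P[...,0],P[...,1],P[...,2]
    g=(Z>.084)&(Z<.1)&(X>.68)&(X<.9)&(Y>-.15)&(Y<.13); q=P[g]
    e=[]
    for y in np.arange(-.10,.085,.01):
        s=q[(abs(q[:,1]-y)<.005)]
        if len(s): e.append((y,s[:,0].min(),s[:,0].max()))
    e=np.array(e); 
    for j in(1,2): print(n,'front/back edge',np.polyfit(e[:,0],e[:,j],1),end=' ')
    print('y ext',np.percentile(q[:,1],[0,1,99,100]))
    s=(Z>.008)&(Z<.017)&(X>.58)&(X<.68)&(abs(Y)<.08); q=P[s]
    e=np.array([(y,)+tuple(np.percentile(q[abs(q[:,1]-y)<.005][:,0],[0,50,100])) for y in np.arange(-.075,.08,.01) if (abs(q[:,1]-y)<.005).sum()>2])
    print('bar',[np.polyfit(e[:,0],e[:,j],1) for j in(1,2,3)])
    for (u,v) in ([(314,137.5)] if n=='top' else [(264,152)]): print('ring guess',onz(c,[(u,v)],.018))
    q=P[(Z>.013)&(Z<.023)&(abs(X-.787)<.06)&(abs(Y+.015)<.05)&(c['frame'].min(2)>110)]
    r=least_squares(lambda p:np.maximum(0,abs(np.hypot(q[:,0]-p[0],q[:,1]-p[1])-.0215)-.0055),[.785,-.013],loss='soft_l1',f_scale=.002)
    print('ring',len(q),r.x,q[:,:2].min(0),q[:,:2].max(0))
    f=(Z<.008)&(Z>.002)
    for lo,hi in((.1,.15),(-.16,-.09)):
        m=(abs(X-.69)<.03)&(Y>lo)&(Y<hi)&(c['frame'].min(2)>110)&(Z<.015); print('flange y',np.percentile(Y[m],[2,50,98]),m.sum())
E
python3 m3.py
```

```text
top front/back edge [0.0729 0.7275] top front/back edge [-0.1528  0.8502] y ext [-0.1498 -0.1359  0.1134  0.116 ]
bar [array([-0.1419,  0.6257]), array([0.0685, 0.6383]), array([0.0776, 0.6445])]
ring guess [[ 0.7861 -0.0194  0.018 ]]
ring 184 [ 0.7905 -0.0198] [ 0.7617 -0.0514] [0.8467 0.0252]
flange y [0.1153 0.1276 0.1404] 206
flange y [-0.1242 -0.1116 -0.1008] 214
side front/back edge [0.0737 0.726 ] side front/back edge [-0.16    0.8519] y ext [-0.1498 -0.1348  0.1134  0.1169]
bar [array([-0.152 ,  0.6243]), array([0.0669, 0.6365]), array([0.0782, 0.6437])]
ring guess [[ 0.7872 -0.0185  0.018 ]]
ring 213 [ 0.7925 -0.0196] [ 0.7607 -0.0644] [0.8435 0.0305]
flange y [0.1135 0.1258 0.1383] 306
flange y [-0.1261 -0.1135 -0.1005] 223
```

Everything agrees to about 2 mm:
- **Guard:** origin about (0.727, 0.004), yaw −4.2°.
- **Ring:** centre (0.788, −0.019).
- **Stop bar:** face at about −82 mm in the guard frame.
- **Rod:** handle (0.440, −0.140), yaw 77°, tip (0.488, 0.070).

Next I work out the approach move.

```bash
cat > go.py <<'E'
from h import *
from scipy.spatial.transform import Rotation as R
def rel(p,yaw,frm=None):
    """shift mm / rotvec from the measured pose (or frm=(pos,quat)) to tool-down pose with tool x at yaw deg"""
    s=manip.observe(); p0,q0=(s['ee_pos'],s['tcp_rot']) if frm is None else frm
    R0=R.from_quat(q0); R1=R.from_euler('z',yaw,degrees=True)*R.from_quat([1,0,0,0])
    return np.round(np.r_[R0.inv().apply(np.array(p)-p0)*1000,(R0.inv()*R1).as_rotvec()],3)
E
python3 -c "
from go import *
print(rel([.4418,-.1322,.13],77))"
```

```text
[ 3.52193e+02 -3.26360e+02  1.25905e+02 -2.00000e-03 -1.00000e-03
 -9.33000e-01]
```

Emit:
arm_command(targets=[[352,-326,126,-0.002,-0.001,-0.933],[352,-326,126,-0.002,-0.001,-0.933],[352,-326,126,-0.002,-0.001,-0.933],[352,-326,126,-0.002,-0.001,-0.933],[352,-326,126,-0.002,-0.001,-0.933],[352,-326,126,-0.002,-0.001,-0.933],[352,-326,126,-0.002,-0.001,-0.933],[352,-326,126,-0.002,-0.001,-0.933],[352,-326,126,-0.002,-0.001,-0.933],[352,-326,126,-0.002,-0.001,-0.933],[352,-326,126,-0.002,-0.001,-0.933],[352,-326,126,-0.002,-0.001,-0.933]], hand=0, force=80)

```text
t: 1.3
ee_pos: [0.4418, -0.1326, 0.1297]
tcp_rot: [0.782, 0.624, -0.001, 0.001]
wrist_force: [-0.2, 0.3, 0.2]
gripper_width: 1.003
grip_force: 0.0
```

```bash
python3 - <<'E'
from go import *
show(); print(rel([.4418,-.1322,.036],77))
c=cam('side'); save(c,'s1.png',(280,160,520,340),3)
E
```

```text
{'t': 1.3, 'joint_pos': [-0.3847, 0.1678, 2.1039, -0.0026, 0.8698, -0.1593], 'qd': [-0.0492, -0.0112, -0.0138, -0.0041, -0.0006, 0.0005], 'joint_torque': [1.0086, -29.2743, -21.6041, 0.0797, 0.0304, 0.0192], 'ee_pos': [0.4418, -0.1326, 0.1297], 'tcp_rot': [0.7816, 0.6238, -0.0008, 0.0005], 'wrist_force': [-0.2329, 0.2999, 0.1879], 'wrist_torque': [-0.0281, -0.0271, 0.0199], 'grip_force': 0.0, 'gripper_width': 1.0029}
[ 5.2700e-01 -4.5000e-02  9.3723e+01 -0.0000e+00  2.0000e-03  3.0000e-03]
```

View pics/s1.png

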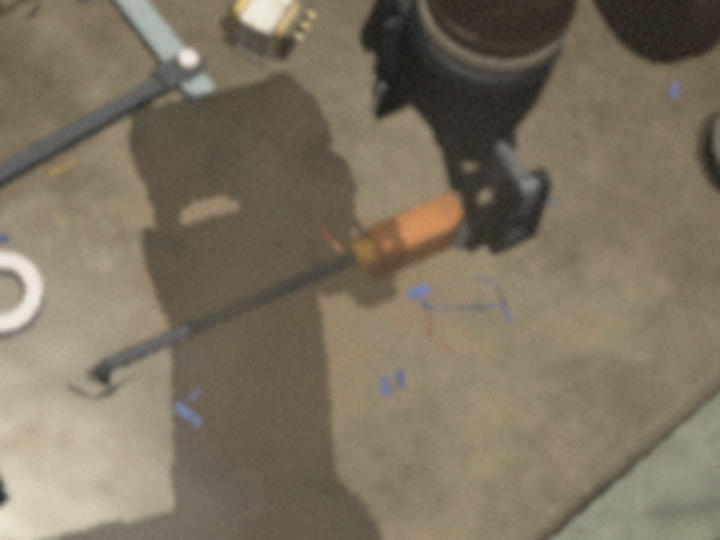

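The gripper hangs over the handle (crop about (410,235)), with its fingers on either side of it. The next move is to descend and close.

Emit:
arm_command(targets=[[0,0,30,0,0,0],[0,0,60,0,0,0],[0,0,80,0,0,0],[0,0,90,0,0,0],[0,0,93,0,0,0],[0,0,93,0,0,0]])

```text
t: 1.95
ee_pos: [0.4424, -0.1348, 0.0376]
tcp_rot: [0.783, 0.622, -0.0, 0.001]
wrist_force: [0.6, -0.2, -0.1]
gripper_width: 1.002
grip_force: 0.0
```

Emit:
arm_command(targets=[[0,0,0,0,0,0],[0,0,0,0,0,0],[0,0,0,0,0,0],[0,0,0,0,0,0],[0,0,0,0,0,0],[0,0,0,0,0,0],[0,0,0,0,0,0],[0,0,0,0,0,0],[0,0,0,0,0,0],[0,0,0,0,0,0]], hand=255, force=80)

```text
t: 2.95
ee_pos: [0.443, -0.134, 0.038]
tcp_rot: [0.783, 0.623, 0.0, 0.002]
wrist_force: [-0.1, 0.2, 5.4]
gripper_width: 0.268
grip_force: 79.0
```

Emit:
arm_command(targets=[[0,0,-10,0,0,0],[0,0,-30,0,0,0],[0,0,-60,0,0,0],[0,0,-84,0,0,0],[0,0,-84,0,0,0],[0,0,-84,0,0,0]])

```text
t: 3.55
ee_pos: [0.4419, -0.1335, 0.1214]
tcp_rot: [0.783, 0.623, -0.0, 0.001]
wrist_force: [0.4, -0.2, -1.3]
gripper_width: 0.268
grip_force: 78.4
```

```bash
cat > rodm.py <<'E'
from go import *
np.set_printoptions(precision=4,suppress=True)
def rod():
    """rod axis line measured in the tool frame from both clouds, dark points ahead of the ferrule"""
    out=[]
    for n in('top','side'):
        c=cam(n); s=manip.observe(); R0=R.from_quat(s['tcp_rot'])
        q=R0.inv().apply((cloud(c).reshape(-1,3)-s['ee_pos']))
        z=q[:,2]; m=(q[:,0]>.06)&(q[:,0]<.23)&(abs(q[:,1])<.03)&(abs(z-.006)<.02)
        a=q[m]; 
        l=cv2.fitLine(a[:,:3].astype(np.float32),cv2.DIST_HUBER,0,.01,.01).ravel(); l[:3]*=np.sign(l[0])
        at=lambda x:l[3:]+l[:3]*((x-l[3])/l[0])
        print(n,len(a),'dir',l[:3],'at .2:',at(.2),'xmax',np.percentile(a[:,0],[98,100]))
        out.append(c)
    return out
if __name__=='__main__': rod(); show()
E
python3 rodm.py
```

```text
top 260 dir [ 0.9999 -0.0047  0.0104] at .2: [ 0.2    -0.0001  0.0045] xmax [0.2098 0.2132]
side 429 dir [ 1.      0.009  -0.0004] at .2: [ 0.2    -0.0009  0.004 ] xmax [0.2111 0.2128]
{'t': 3.65, 'joint_pos': [-0.3868, 0.1842, 2.1098, -0.002, 0.8491, -0.1585], 'qd': [-0.0016, 0.0117, 0.0035, -0.0002, 0.0007, 0.0002], 'joint_torque': [-0.0015, -31.092, -22.5131, 0.0218, -0.0341, 0.0005], 'ee_pos': [0.4407, -0.133, 0.12], 'tcp_rot': [0.7826, 0.6225, -0.001, -0.0003], 'wrist_force': [-0.5504, 0.3338, -1.5028], 'wrist_torque': [-0.0308, -0.0147, 0.0679], 'grip_force': 78.4249, 'gripper_width': 0.2694}
```

The rod is held along tool x. Its tip is 208 mm ahead of the TCP and its bottom 37.5 mm below. Next, turn it to the guard's axis, staying high in front of the window.

```bash
python3 -c "
from go import *
print(rel([.468,.0043,.12],-4.2))"
```

```text
[ 1.39932e+02 -4.29300e+00 -1.75000e-01 -0.00000e+00  2.00000e-03
  1.41700e+00]
```

Emit:
arm_command(targets=[[14,0,0,0,0,0.13],[28,-1,0,0,0,0.26],[42,-1,0,0,0,0.39],[56,-2,0,0,0,0.52],[70,-2,0,0,0,0.65],[84,-3,0,0,0,0.78],[98,-3,0,0,0,0.91],[112,-4,0,0,0,1.04],[126,-4,0,0,0,1.17],[140,-4,0,0,0,1.3],[140,-4,0,0,0,1.417],[140,-4,0,0,0,1.417]])

```text
t: 4.85
ee_pos: [0.4682, 0.0043, 0.1193]
tcp_rot: [0.999, -0.036, -0.002, 0.001]
wrist_force: [-0.5, -0.9, -2.2]
gripper_width: 0.267
grip_force: 78.5
```

```bash
python3 - <<'E'
from rodm import *
cs=rod(); show(); print(rel([.468,.0043,.066],-4.2)); print(rel([.5806,-.004,.066],-4.2))
E
```

```text
top 195 dir [ 1.     -0.0031  0.0036] at .2: [ 0.2    -0.0019  0.0046] xmax [0.2074 0.2132]
side 323 dir [0.9999 0.0065 0.0117] at .2: [ 0.2    -0.0018  0.0058] xmax [0.207  0.2106]
{'t': 4.95, 'joint_pos': [-0.0837, 0.1995, 2.0913, -0.0025, 0.8527, 1.5595], 'qd': [-0.005, -0.0079, -0.004, 0.0011, -0.0012, 0.0052], 'joint_torque': [0.1541, -31.2148, -22.1016, 0.0031, -0.0302, 0.0233], 'ee_pos': [0.4685, 0.0038, 0.1197], 'tcp_rot': [0.9994, -0.0354, -0.001, 0.0009], 'wrist_force': [-0.3968, -0.0777, -1.5134], 'wrist_torque': [0.0211, 0.0963, -0.0005], 'grip_force': 78.458, 'gripper_width': 0.2699}
[-0.478 -0.574 53.744  0.002  0.002  0.003]
[112.427  -0.255  53.522   0.002   0.002   0.003]
```

Next: descend by 54 mm, then slide in by 112 mm through the window, keeping a straight line.

Emit:
arm_command(targets=[[0,0,20,0,0,0],[0,0,40,0,0,0],[0,0,54,0,0,0],[0,0,54,0,0,0],[20,0,54,0,0,0],[40,0,54,0,0,0],[60,0,54,0,0,0],[80,0,54,0,0,0],[100,0,54,0,0,0],[112,0,54,0,0,0],[112,0,54,0,0,0],[112,0,54,0,0,0]])

```text
t: 6.15
ee_pos: [0.5806, -0.0046, 0.067]
tcp_rot: [0.999, -0.036, -0.0, 0.001]
wrist_force: [-0.1, 0.6, -2.2]
gripper_width: 0.263
grip_force: 78.4
```

```bash
python3 - <<'E'
from go import *
show()
c=cam('top'); t=c['frame'][90:180,250:370,::-1]; d=cam('side'); s=d['frame'][90:190,180:330,::-1]
a=cv2.resize(t,(480,360),interpolation=cv2.INTER_CUBIC)
b=cv2.resize(s,(300*1,200),interpolation=cv2.INTER_CUBIC); b=cv2.copyMakeBorder(b,0,160,0,0,cv2.BORDER_CONSTANT)
cv2.imwrite('pics/in1.png',np.hstack([a,b]))
E
```

```text
{'t': 6.15, 'joint_pos': [-0.082, 0.4696, 1.8489, -0.0026, 0.8237, 1.5636], 'qd': [0.0035, -0.0065, 0.0273, -0.0012, 0.0032, 0.0025], 'joint_torque': [-0.0893, -42.5606, -22.3465, -0.0085, -0.1471, -0.0027], 'ee_pos': [0.5806, -0.0046, 0.067], 'tcp_rot': [0.9993, -0.0365, -0.0003, 0.0009], 'wrist_force': [-0.1004, 0.5525, -2.1669], 'wrist_torque': [-0.0124, 0.05, -0.0215], 'grip_force': 78.4233, 'gripper_width': 0.2629}
```

View pics/in1.png

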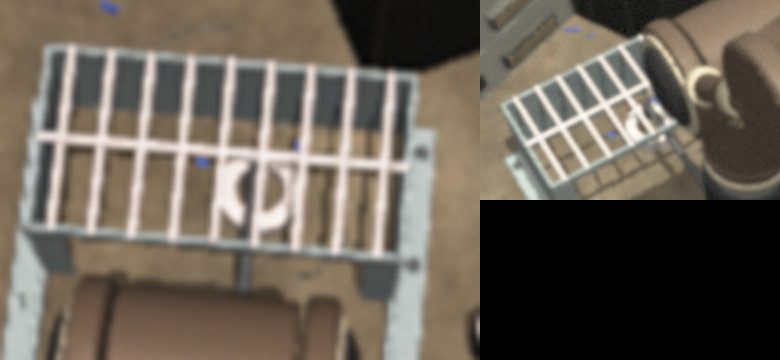

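The rod's end shows at about (247,170) in the crop, inside the ring's outline centred at about (257,190). I'll check this with parallax taken into account.

```bash
python3 - <<'E'
from go import *
np.set_printoptions(precision=4,suppress=True)
c=dict(np.load('top0.npz'))
print('rod end',onz(c,[(250+247/4,90+170/4)],.062),'ring',onz(c,[(250+257/4,90+191/4)],.018))
s=manip.observe(); print('tip pred',s['ee_pos']+R.from_quat(s['tcp_rot']).apply([.208,-.002,.0375]))
for n in('top','side'):
    c=cam(n);P=cloud(c);q=P[(P[...,2]>.045)&(P[...,2]<.07)&(P[...,0]>.70)&(P[...,0]<.83)&(abs(P[...,1]+.015)<.05)&(c['frame'].max(2)<130)]
    print(n,len(q),q.max(0) if len(q) else '',np.median(q,0) if len(q) else '')
E
```

```text
rod end [[ 0.7832 -0.0144  0.062 ]] ring [[ 0.7855 -0.0201  0.018 ]]
tip pred [ 0.7874 -0.0177  0.029 ]
top 74 [ 0.7879 -0.009   0.0667] [ 0.7416 -0.0138  0.063 ]
side 109 [ 0.7883 -0.0083  0.0661] [ 0.7318 -0.0142  0.062 ]
```

The tip at about (0.786, −0.018) is within 3 mm of the bore's centre, with ±12 mm of play. Lower it gently.

Emit:
arm_command(targets=[[0,2,5,0,0,0],[0,2,10,0,0,0],[0,2,14,0,0,0],[0,2,18,0,0,0],[0,2,22,0,0,0],[0,2,25,0,0,0],[0,2,25,0,0,0]])

```text
t: 7.05
ee_pos: [0.5809, -0.0066, 0.0415]
tcp_rot: [0.999, -0.037, -0.0, 0.001]
wrist_force: [0.3, 0.6, -1.8]
gripper_width: 0.268
grip_force: 78.4
```

Emit:
arm_command(targets=[[-3,0,0,0,0,0],[-6,0,0,0,0,0],[-9,0,0,0,0,0],[-12,0,0,0,0,0],[-15,0,0,0,0,0],[-18,0,0,0,0,0],[-21,0,0,0,0,0],[-24,0,0,0,0,0],[-27,0,0,0,0,0]])

```text
t: 7.95
ee_pos: [0.5545, -0.0047, 0.0423]
tcp_rot: [0.999, -0.037, 0.001, 0.001]
wrist_force: [1.8, -0.2, -1.6]
gripper_width: 0.265
grip_force: 78.4
```

A drag of about 1.8 N is felt, so the ring follows. Keep drawing it.

Emit:
arm_command(targets=[[-4,0,0,0,0,0],[-8,0,0,0,0,0],[-12,0,0,0,0,0],[-16,0,0,0,0,0],[-20,0,0,0,0,0],[-24,0,0,0,0,0],[-28,0,0,0,0,0],[-32,0,0,0,0,0],[-36,0,0,0,0,0],[-40,0,0,0,0,0]])

```text
t: 8.95
ee_pos: [0.5143, -0.0017, 0.0421]
tcp_rot: [0.999, -0.037, 0.001, 0.001]
wrist_force: [2.5, 0.0, -2.1]
gripper_width: 0.267
grip_force: 78.4
```

Emit:
arm_command(targets=[[-4,0,0,0,0,0],[-8,0,0,0,0,0],[-12,0,0,0,0,0],[-16,0,0,0,0,0],[-20,0,0,0,0,0],[-24,0,0,0,0,0],[-27,0,0,0,0,0],[-30,0,0,0,0,0]])

```text
t: 9.75
ee_pos: [0.4844, 0.0005, 0.0421]
tcp_rot: [0.999, -0.037, 0.001, 0.001]
wrist_force: [1.7, -0.1, -0.8]
gripper_width: 0.262
grip_force: 78.4
```

```bash
python3 - <<'E'
from go import *
np.set_printoptions(precision=4,suppress=True)
show()
s=manip.observe(); print('tip pred',s['ee_pos']+R.from_quat(s['tcp_rot']).apply([.208,-.002,.0375]))
c=cam('top'); save(c,'p1.png',(240,100,380,220),5)
P=cloud(c);q=P[(P[...,2]>.0145)&(P[...,2]<.022)&(P[...,0]>.64)&(P[...,0]<.76)&(abs(P[...,1])<.06)&(c['frame'].min(2)>110)]
print(len(q),q.min(0),q.max(0))
E
```

```text
{'t': 9.75, 'joint_pos': [-0.0878, 0.3713, 2.0793, -0.003, 0.6898, 1.5585], 'qd': [-0.0007, -0.0428, 0.0665, -0.0024, -0.0228, -0.0027], 'joint_torque': [0.0677, -34.2714, -17.0333, -0.0098, 0.5459, 0.0001], 'ee_pos': [0.4844, 0.0005, 0.0421], 'tcp_rot': [0.9993, -0.0366, 0.0005, 0.001], 'wrist_force': [1.6844, -0.0671, -0.7618], 'wrist_torque': [-0.0172, -0.2733, -0.0261], 'grip_force': 78.3947, 'gripper_width': 0.2617}
tip pred [ 0.692  -0.0128  0.0048]
203 [ 0.6772 -0.0386  0.0146] [0.7301 0.0115 0.0219]
```

View pics/p1.png

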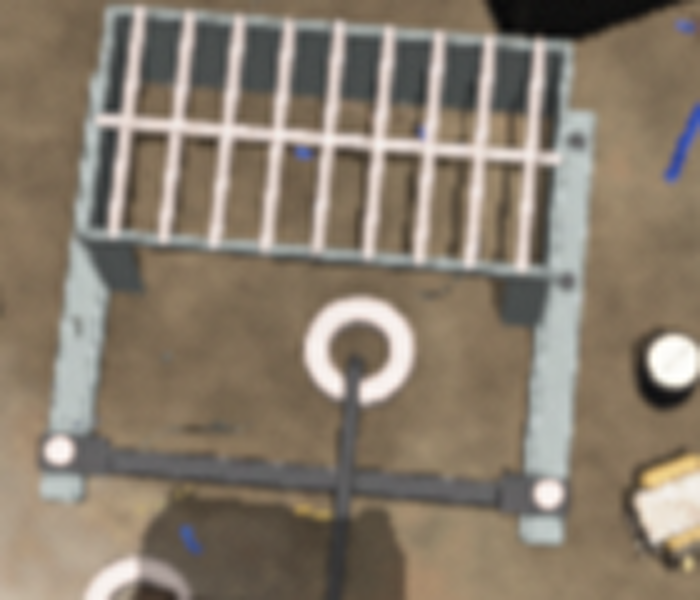

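The ring is hooked and out in the bay at about (360,350) in the crop. Its near edge is some 33 mm from the bar face. Draw 24 mm, then creep.

Emit:
arm_command(targets=[[-3,0,0,0,0,0],[-6,0,0,0,0,0],[-9,0,0,0,0,0],[-12,0,0,0,0,0],[-15,0,0,0,0,0],[-18,0,0,0,0,0],[-20,0,0,0,0,0],[-22,0,0,0,0,0],[-24,0,0,0,0,0]])

```text
t: 10.7
ee_pos: [0.4605, 0.0022, 0.042]
tcp_rot: [0.999, -0.037, 0.0, 0.001]
wrist_force: [1.7, -0.3, -1.3]
gripper_width: 0.266
grip_force: 78.4
```

Emit:
arm_command(targets=[[-0.5,0,0,0,0,0],[-1,0,0,0,0,0],[-1.5,0,0,0,0,0],[-2,0,0,0,0,0],[-2.5,0,0,0,0,0],[-3,0,0,0,0,0]])

```text
t: 11.3
ee_pos: [0.4577, 0.0024, 0.042]
tcp_rot: [0.999, -0.037, 0.001, 0.001]
wrist_force: [1.9, 0.5, -2.0]
gripper_width: 0.272
grip_force: 78.4
```

Emit:
arm_command(targets=[[-0.5,0,0,0,0,0],[-1,0,0,0,0,0],[-1.5,0,0,0,0,0],[-2,0,0,0,0,0]])

```text
t: 11.7
ee_pos: [0.4556, 0.0026, 0.042]
tcp_rot: [0.999, -0.037, 0.0, 0.001]
wrist_force: [1.5, 0.8, -1.2]
gripper_width: 0.271
grip_force: 78.4
```

Emit:
arm_command(targets=[[-0.3,0,0,0,0,0],[-0.6,0,0,0,0,0],[-0.9,0,0,0,0,0],[-1.2,0,0,0,0,0]])

```text
t: 12.1
ee_pos: [0.4544, 0.0027, 0.042]
tcp_rot: [0.999, -0.037, 0.0, 0.001]
wrist_force: [2.0, -0.4, -1.3]
gripper_width: 0.269
grip_force: 78.4
```

Emit:
arm_command(targets=[[-0.3,0,0,0,0,0],[-0.6,0,0,0,0,0],[-0.9,0,0,0,0,0]])

```text
t: 12.4
ee_pos: [0.4536, 0.0027, 0.042]
tcp_rot: [0.999, -0.037, 0.0, 0.001]
wrist_force: [1.1, 0.2, -1.4]
gripper_width: 0.266
grip_force: 78.4
```

Emit:
arm_command(targets=[[-0.3,0,0,0,0,0],[-0.6,0,0,0,0,0],[-0.9,0,0,0,0,0]])

```text
t: 12.7
ee_pos: [0.4527, 0.0028, 0.042]
tcp_rot: [0.999, -0.037, 0.0, 0.001]
wrist_force: [1.9, -0.2, -1.0]
gripper_width: 0.268
grip_force: 78.4
```

Emit:
arm_command(targets=[[-0.3,0,0,0,0,0],[-0.6,0,0,0,0,0],[-0.9,0,0,0,0,0]])

```text
t: 13.0
ee_pos: [0.4518, 0.0029, 0.042]
tcp_rot: [0.999, -0.037, 0.0, 0.001]
wrist_force: [1.2, 0.1, -1.8]
gripper_width: 0.263
grip_force: 78.4
```

Emit:
arm_command(targets=[[-0.3,0,0,0,0,0],[-0.6,0,0,0,0,0]])

```text
t: 13.2
ee_pos: [0.4512, 0.0029, 0.042]
tcp_rot: [0.999, -0.037, 0.001, 0.001]
wrist_force: [1.3, 0.1, -1.3]
gripper_width: 0.269
grip_force: 78.4
```

Emit:
arm_command(targets=[[-0.2,0,0,0,0,0],[-0.4,0,0,0,0,0]])

```text
t: 13.4
ee_pos: [0.4512, 0.0029, 0.0421]
tcp_rot: [0.999, -0.037, 0.001, 0.001]
wrist_force: [4.1, -0.2, -2.1]
gripper_width: 0.269
grip_force: 78.3
```

```bash
python3 - <<'E'
from go import *
np.set_printoptions(precision=4,suppress=True)
show()
for n in('top','side'):
    c=cam(n); P=cloud(c);q=P[(P[...,2]>.0145)&(P[...,2]<.022)&(P[...,0]>.63)&(P[...,0]<.73)&(abs(P[...,1])<.06)&(c['frame'].min(2)>110)]
    print(len(q),q.min(0),q.max(0))
E
```

```text
{'t': 13.4, 'joint_pos': [-0.0889, 0.3225, 2.1546, -0.0031, 0.6626, 1.5575], 'qd': [-0.0011, -0.0032, 0.0026, -0.0007, -0.0026, 0.0009], 'joint_torque': [0.0755, -31.9867, -16.0178, -0.0131, 0.6406, 0.0054], 'ee_pos': [0.4512, 0.0029, 0.0421], 'tcp_rot': [0.9993, -0.0366, 0.0009, 0.001], 'wrist_force': [4.1255, -0.2325, -2.1221], 'wrist_torque': [-0.0099, -0.3062, 0.0043], 'grip_force': 78.3389, 'gripper_width': 0.2688}
205 [ 0.6434 -0.0367  0.0145] [0.6966 0.0154 0.022 ]
296 [ 0.6437 -0.0373  0.0147] [0.6952 0.0152 0.0215]
```

Contact: the force is rising and the ring's near edge is at 0.6435, the bar face. Tighten in tiny steps to about 9 N, which is the drag plus roughly 7 N.

Emit:
arm_command(targets=[[-0.1,0,0,0,0,0],[-0.2,0,0,0,0,0]])

```text
t: 13.7
ee_pos: [0.4511, 0.0029, 0.0422]
tcp_rot: [0.999, -0.037, 0.001, 0.001]
wrist_force: [3.4, -0.1, -2.6]
gripper_width: 0.267
grip_force: 78.3
```

Emit:
arm_command(targets=[[0,0,0,0,0,0]])

```text
t: 13.8
ee_pos: [0.4511, 0.0029, 0.0422]
tcp_rot: [0.999, -0.037, 0.001, 0.001]
wrist_force: [4.4, 0.2, -2.6]
gripper_width: 0.268
grip_force: 78.3
```

Emit:
arm_command(targets=[[-0.2,0,0,0,0,0],[-0.4,0,0,0,0,0],[-0.4,0,0,0,0,0]])

```text
t: 14.1
ee_pos: [0.4511, 0.0029, 0.0423]
tcp_rot: [0.999, -0.037, 0.001, 0.001]
wrist_force: [5.4, -0.2, -2.9]
gripper_width: 0.265
grip_force: 78.3
```

Emit:
arm_command(targets=[[-0.2,0,0,0,0,0],[-0.2,0,0,0,0,0]])

```text
t: 14.3
ee_pos: [0.4511, 0.0029, 0.0423]
tcp_rot: [0.999, -0.037, 0.002, 0.001]
wrist_force: [5.4, -0.2, -3.7]
gripper_width: 0.269
grip_force: 78.4
```

Emit:
arm_command(targets=[[-0.3,0,0,0,0,0],[-0.5,0,0,0,0,0],[-0.5,0,0,0,0,0]])

```text
t: 14.6
ee_pos: [0.451, 0.0029, 0.0424]
tcp_rot: [0.999, -0.037, 0.002, 0.001]
wrist_force: [6.0, 0.2, -3.7]
gripper_width: 0.264
grip_force: 78.4
```

Emit:
arm_command(targets=[[-0.2,0,0,0,0,0],[-0.4,0,0,0,0,0],[-0.4,0,0,0,0,0]])

```text
t: 14.9
ee_pos: [0.451, 0.0029, 0.0425]
tcp_rot: [0.999, -0.037, 0.002, 0.001]
wrist_force: [6.8, 0.5, -4.8]
gripper_width: 0.267
grip_force: 78.4
```

The downward force grows as the arm flexes upward, so lower slightly while pulling further.

Emit:
arm_command(targets=[[-0.2,0,0.3,0,0,0],[-0.5,0,0.6,0,0,0],[-0.5,0,0.6,0,0,0]])

```text
t: 15.2
ee_pos: [0.4509, 0.0029, 0.042]
tcp_rot: [0.999, -0.037, 0.003, 0.001]
wrist_force: [7.8, -0.5, -5.5]
gripper_width: 0.265
grip_force: 78.4
```

Emit:
arm_command(targets=[[-0.2,0,0,0,0,0],[-0.4,0,0.2,0,0,0],[-0.4,0,0.2,0,0,0]])

```text
t: 15.5
ee_pos: [0.4509, 0.0029, 0.042]
tcp_rot: [0.999, -0.037, 0.003, 0.001]
wrist_force: [7.6, -0.1, -3.5]
gripper_width: 0.267
grip_force: 78.4
```

Emit:
arm_command(targets=[[-0.3,0,0.1,0,0,0],[-0.6,0,0.2,0,0,0],[-0.6,0,0.2,0,0,0]])

```text
t: 15.8
ee_pos: [0.4508, 0.0029, 0.0419]
tcp_rot: [0.999, -0.037, 0.004, 0.001]
wrist_force: [8.8, -0.1, -5.1]
gripper_width: 0.265
grip_force: 78.4
```

Emit:
arm_command(targets=[[0,0,0,0,0,0],[0,0,0,0,0,0]])

```text
t: 16.0
ee_pos: [0.4508, 0.0029, 0.0419]
tcp_rot: [0.999, -0.037, 0.004, 0.001]
wrist_force: [8.7, -1.1, -5.0]
gripper_width: 0.266
grip_force: 78.4
```

Emit:
arm_command(targets=[[0,0,0,0,0,0],[0,0,0,0,0,0],[0,0,0,0,0,0],[0,0,0,0,0,0],[0,0,0,0,0,0],[0,0,0,0,0,0],[0,0,0,0,0,0],[0,0,0,0,0,0],[0,0,0,0,0,0],[0,0,0,0,0,0],[0,0,0,0,0,0],[0,0,0,0,0,0]])

```text
t: 17.2
ee_pos: [0.4508, 0.0029, 0.0419]
tcp_rot: [0.999, -0.037, 0.004, 0.001]
wrist_force: [8.1, -0.7, -4.6]
gripper_width: 0.27
grip_force: 78.4
```

Emit:
arm_command(targets=[[0.5,0,0,0,0,0],[1,0,0,0,0,0],[1.5,0,0,0,0,0],[2,0,0,0,0,0],[2.5,0,0,0,0,0],[3,0,0,0,0,0],[3.5,0,0,0,0,0],[3.5,0,0,0,0,0]])

```text
t: 18.0
ee_pos: [0.451, 0.0029, 0.0411]
tcp_rot: [0.999, -0.037, 0.0, 0.001]
wrist_force: [2.3, -0.4, -0.8]
gripper_width: 0.267
grip_force: 78.8
```

Held at about 8.5 N for over a second. Next, slacken the tip off the bore, check there's no force, then lift.

Emit:
arm_command(targets=[[1,0,0,0,0,0],[2,0,0,0,0,0],[4,0,0,0,0,0],[6,0,0,0,0,0],[8,0,0,0,0,0],[8,0,0,0,0,0]])

```text
t: 18.6
ee_pos: [0.459, 0.0023, 0.0408]
tcp_rot: [0.999, -0.037, 0.0, 0.001]
wrist_force: [0.1, -1.2, -1.1]
gripper_width: 0.271
grip_force: 78.8
```

Emit:
arm_command(targets=[[0,0,-4,0,0,0],[0,0,-10,0,0,0],[0,0,-20,0,0,0],[0,0,-35,0,0,0],[0,0,-55,0,0,0],[0,0,-78,0,0,0],[0,0,-78,0,0,0],[0,0,-78,0,0,0]])

```text
t: 19.4
ee_pos: [0.4595, 0.0024, 0.1198]
tcp_rot: [0.999, -0.037, 0.002, 0.001]
wrist_force: [-0.5, 0.1, -2.0]
gripper_width: 0.27
grip_force: 78.8
```

```bash
python3 - <<'E'
from rodm import *
rod()
for n in('top','side'):
    c=cam(n); P=cloud(c);q=P[(P[...,2]>.0145)&(P[...,2]<.022)&(P[...,0]>.63)&(P[...,0]<.73)&(abs(P[...,1])<.06)&(c['frame'].min(2)>110)]
    print('ring',len(q),q.min(0),q.max(0))
show(); print(rel([.4418,-.1332,.12],77))
E
```

```text
top 211 dir [ 1.     -0.0041  0.0018] at .2: [ 0.2    -0.002   0.0031] xmax [0.2104 0.2141]
side 333 dir [ 0.9999 -0.0041  0.0166] at .2: [ 0.2    -0.0025  0.0054] xmax [0.2072 0.2109]
ring 193 [ 0.6448 -0.0367  0.0145] [0.6959 0.0154 0.0215]
ring 281 [ 0.642  -0.0329  0.0148] [0.6956 0.0154 0.0215]
{'t': 19.6, 'joint_pos': [-0.0883, 0.1837, 2.1161, -0.0025, 0.8433, 1.5574], 'qd': [-0.0011, 0.0035, -0.0036, 0.001, -0.0002, 0.0002], 'joint_torque': [0.0041, -30.6378, -22.0713, -0.0055, -0.0435, 0.0001], 'ee_pos': [0.4579, 0.0026, 0.1179], 'tcp_rot': [0.9993, -0.0366, -0.0008, 0.0009], 'wrist_force': [-0.7868, 0.162, -0.728], 'wrist_torque': [0.0326, 0.0244, 0.017], 'grip_force': 78.7971, 'gripper_width': 0.2651}
[ -6.087 136.586  -1.881   0.      0.003  -1.417]
```

The ring stayed at the bar and the rod is free. Carry it back to its old spot.

Emit:
arm_command(targets=[[0,12,0,0,0,-0.12],[-1,24,0,0,0,-0.24],[-1,36,0,0,0,-0.36],[-2,48,0,0,0,-0.48],[-2,60,0,0,0,-0.6],[-3,72,0,0,0,-0.72],[-4,84,0,0,0,-0.84],[-4,96,0,0,0,-0.96],[-5,108,0,0,0,-1.08],[-6,122,0,0,0,-1.2],[-6,136,-1,0,0.001,-1.32],[-6,136,-1,0,0.001,-1.417]])

```text
t: 20.8
ee_pos: [0.4426, -0.1339, 0.1194]
tcp_rot: [0.782, 0.624, -0.0, 0.001]
wrist_force: [1.0, 0.0, -1.0]
gripper_width: 0.266
grip_force: 78.7
```

```bash
python3 - <<'E'
from rodm import *
rod(); show(); print(rel([.4418,-.1332,.0385],77))
E
```

```text
top 257 dir [ 1.     -0.0043  0.0071] at .2: [ 0.2    -0.0004  0.0048] xmax [0.2085 0.2131]
side 425 dir [ 1.     -0.0072 -0.006 ] at .2: [ 0.2    -0.0028  0.0042] xmax [0.2106 0.213 ]
{'t': 20.9, 'joint_pos': [-0.3857, 0.1874, 2.1077, -0.001, 0.8464, -0.1569], 'qd': [0.0118, -0.0042, 0.0027, 0.0021, 0.002, 0.0701], 'joint_torque': [-0.2241, -30.6779, -22.1794, -0.0009, -0.0215, -0.3631], 'ee_pos': [0.4424, -0.1329, 0.1193], 'tcp_rot': [0.783, 0.622, -0.0003, 0.0002], 'wrist_force': [0.8077, 0.3346, -1.5641], 'wrist_torque': [-0.095, -0.0031, -0.0243], 'grip_force': 78.7144, 'gripper_width': 0.267}
[-0.385 -0.483 80.798 -0.     0.001 -0.001]
```

Emit:
arm_command(targets=[[0,0,20,0,0,0],[0,0,40,0,0,0],[0,0,60,0,0,0],[0,0,72,0,0,0],[0,0,77,0,0,0],[0,0,79,0,0,0],[0,0,80,0,0,0],[0,0,80.5,0,0,0],[0,0,80.5,0,0,0]])

```text
t: 21.8
ee_pos: [0.4438, -0.1331, 0.0404]
tcp_rot: [0.783, 0.622, 0.001, 0.002]
wrist_force: [0.5, 0.4, -1.0]
gripper_width: 0.267
grip_force: 78.8
```

Emit:
arm_command(targets=[[0,0,0.5,0,0,0],[0,0,1,0,0,0],[0,0,1.5,0,0,0],[0,0,2,0,0,0],[0,0,2,0,0,0]])

```text
t: 22.3
ee_pos: [0.4433, -0.1329, 0.038]
tcp_rot: [0.783, 0.622, 0.0, 0.001]
wrist_force: [-1.6, 0.3, 1.0]
gripper_width: 0.267
grip_force: 79.3
```

It's touching the bench. Open the gripper and rise.

Emit:
arm_command(targets=[[0,0,0,0,0,0],[0,0,0,0,0,0],[0,0,0,0,0,0],[0,0,0,0,0,0],[0,0,0,0,0,0],[0,0,0,0,0,0],[0,0,0,0,0,0],[0,0,0,0,0,0]], hand=0)

```text
t: 23.1
ee_pos: [0.4432, -0.1328, 0.0378]
tcp_rot: [0.783, 0.622, 0.0, 0.001]
wrist_force: [0.0, -0.9, 0.9]
gripper_width: 0.999
grip_force: 0.0
```

Emit:
arm_command(targets=[[0,0,-10,0,0,0],[0,0,-30,0,0,0],[0,0,-60,0,0,0],[0,0,-100,0,0,0],[0,0,-140,0,0,0],[-50,0,-160,0,0,0],[-100,0,-160,0,0,0],[-150,0,-160,0,0,0],[-200,0,-160,0,0,0],[-200,0,-160,0,0,0]])

```text
t: 24.1
ee_pos: [0.3972, -0.333, 0.1997]
tcp_rot: [0.784, 0.62, -0.0, 0.004]
wrist_force: [0.4, -0.4, -0.3]
gripper_width: 0.999
grip_force: 0.0
```

```bash
python3 - <<'E'
from go import *
show(); c=cam('top'); save(c,'f.png',(220,90,420,300),2.8)
P=cloud(c);q=P[(P[...,2]>.0145)&(P[...,2]<.022)&(P[...,0]>.63)&(P[...,0]<.73)&(abs(P[...,1])<.06)&(c['frame'].min(2)>110)]
print('ring',len(q),q.min(0),q.max(0))
E
```

```text
{'t': 24.1, 'joint_pos': [-0.7807, 0.1642, 1.9368, -0.0021, 1.0336, -0.5474], 'qd': [0.0096, 0.0119, 0.017, 0.0636, 0.0448, -0.0106], 'joint_torque': [-0.9511, -31.9358, -25.1759, -0.2808, -0.1367, -0.1996], 'ee_pos': [0.3972, -0.333, 0.1997], 'tcp_rot': [0.7843, 0.6204, -0.0005, 0.0036], 'wrist_force': [0.4261, -0.3699, -0.2597], 'wrist_torque': [0.0197, 0.0108, 0.0591], 'grip_force': 0.0, 'gripper_width': 0.9986}
ring 226 [ 0.64087734 -0.03667871  0.01455827] [0.6962749  0.01541707 0.02192829]
```

View pics/f.png

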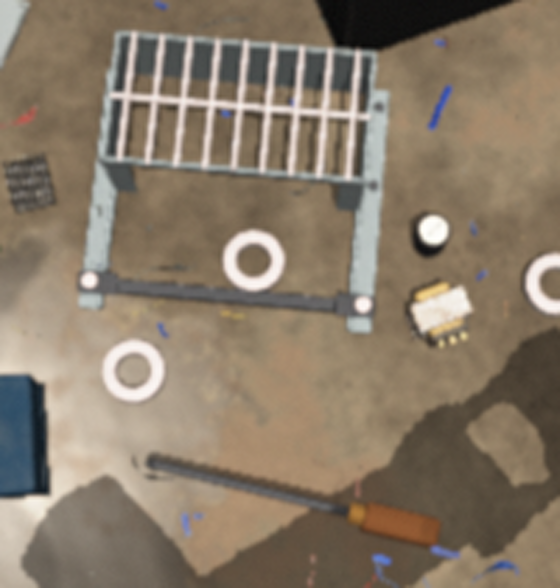

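The ring rests against the stop bar at (254,260). The rod lies flat and well clear, from (150,460) to (435,525), and the bystanders haven't moved.

```bash
python3 -c "
from bench import manip
print(manip.job_done())"
```

```text
the job is handed in; nothing more can be done
None
```

I drew the ring out against the stop bar and held it at about 8.5 N wrist force (about 7 N over the drag) for over a second, then left it there. The rod lies flat on the bench, clear of guard and ring, and I handed the job in at about 24 s; no verdict came back.

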